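# Sort a brush and a sample box into the bays of their kind

## Robot

A 6-joint arm with a two-finger parallel gripper is mounted at the origin on a cart in front of the work surface, level with it; the furniture and walls round the work are solid. World frame = base frame: x ahead of the robot, y to its left, z up, the work surface at z = 0. Lengths are in m, angles in degrees, forces in N, time in s.
With the tool pointing down it reaches from about 0.3 to 0.75 m from the base axis. Payload 8.5 kg.
Tool frame: the origin (TCP) lies at the very end of the fingers, on their centre line; the grasp point (between the pads) lies 19 mm behind it; z points along the fingers, y is the line along which they close (so a half turn about z gives the same grasp; the last joint's range is limited). The gripper opens to 85 mm and grips with 20 to 120 N. Pads are 22 mm wide; open, the fingers measure 114 mm over their backs; the gripper's body (76 mm by 85 mm) begins 54 mm behind the grasp point. The pads swing forward as they close: fully open they stand 13 mm farther back than shut.
Start: joints at [-88.253, 21.807, 74.336, -0, 83.858, -12.336], TCP at [0.134, -0.533, 0.231] pointing down, gripper open.
Joint ranges: [-178.18, 178.18], [-50.72, 133.34], [12.68, 142.11], [-81.47, 261.47], [9.98, 163.14], [-165.26, 165.26]. Speed limits (degrees/s): [136.94, 136.94, 180, 180, 180, 180].

## Interface

Orientations are given as a 3x3 rotation matrix whose columns are the frame's x, y, z axes.
In Python, from rig import observe, cams, ticket gives the robot as it stands.
- The arm moves only by the tool move_arm, never from a script. Its arguments are lists of equal length, an entry for each row: "jaw": the finger opening in cm, from 0 to 8.54; "dp": the shift along the tool's x, y, z in cm, a list of three; "turn": the turn, a rotation vector about the tool's x, y, z in rad, a list of three. In form: {"jaw": [jaw, ...], "dp": [[tx, ty, tz], ...], "turn": [[wx, wy, wz], ...]}. A call has 1 to 12 rows; each row shifts and turns the commanded pose from where the row before left it, along the tool's axes as they then stand; what a row does not reach is not made up. A row lasts 1/12 s, in which the tool goes at most 41.7 mm and 7.16 degrees, less where a joint would pass 70% of its speed; a pose out of reach is approached as far as the arm can. A call is refused whole if a number of a shift passes 4.17 or a number of a turn 0.125, either way. A call with a gripper value outside its range is refused whole. The fingers move at their own pace and stop on an object; "force" is the grip in N (left out, the last holds). Time passes only in rows, so rows that do not move let the fingers close. It gives the time, the measured TCP pose, the force, the opening and the grip force at its end, in the units of the state.
- observe(): the state, without advancing time (a new reading comes with each control period).
- cams.get_image(name): name is "side" or "top"; returns (picture, depth): 480x640x3 uint8, red, green, blue; 480x640 float32, m along the optical axis (not along the pixel's ray), 0 where there is no reading.
- cams.calibration(name): a dict with "vertical_fov" (degrees; the focal length in pixels is half the picture's height over the tangent of half this angle, whatever the lens; pixels are square), "cx", "cy" (the principal point, pixels), "view" (4x4, takes a point from world to camera coordinates). Camera axes: x right, y up, looking along -z (the intrinsics and any distortion apply to the point x, -y, -z); pixel columns grow to the right and rows downward; lengths in m; the calibration is good to about 2 mm. A picture is of the moment at which its call begins. calibration takes no time and is no camera call.
- ticket.close_job(): hands the job in; it is judged then, once.
Trained networks look in the newest picture that a camera, given by its name, has taken for a name from the list of things; names that differ only in an ending like _2 or _b are one class to them, and where a whole thing is asked for, a point or a joint stands for the part that bears it (a point fixed in the world has none). Each returns a list of dicts, best first, with "p" (0 to 1); they miss things now and then, are a little off and sometimes report something else, mostly with a low value. They report only what shows in the picture. A call takes as long as a camera call. They do not tell look-alikes from the thing itself.
- cams.spot_in(camera, query): "box" ([centre column, centre row, width, height] as shares, 0 to 1, of the picture: columns of its width, rows of its height, round what is visible of it).
- cams.outline_of(camera, query): "mask" (480x640 bool, what is visible of it) and "box" ([centre column, centre row, width, height] as shares, 0 to 1, of the picture: columns of its width, rows of its height, round what is visible of it).
- cams.mark_of(camera, query): "location" ([column, row] as shares, 0 to 1, of the picture: columns of its width, rows of its height: a listed point, or the origin of a listed thing).
The state is a dict: "time_s": time; "q": joint angles; "qvel": joint speeds; "joint_efforts": joint torques, N m; "position": TCP position; "tool_rot": TCP orientation; "ft_force": force on the tool from outside, world axes, zero at the start; "wrist_torque": the same for the moment, N m; "grip_width": finger opening in m; "gripper_force": force on a finger pad.
Only numpy, scipy, OpenCV 4.12 (cv2) and the standard library are available. Lean on these libraries where they do the work, as an engineer would, in place of code of your own. Each camera call takes 0.05 s, during which the arm holds its last target. There are 200 camera calls.

## Task

Two low, open-fronted wooden bays face each other across the desk; the flat brush lying in one and the small box lying in the other show what belongs in each. First take the walnut block out of the mouth of the left bay and put it down flat on the desk, well clear of both bays and their mouths. Then slide the loose flat brush and the loose sample box along the desk, without lifting or tipping them, each completely into the bay of its own kind, and leave everything else where it is.

Things in the scene. Friction and masses are not known exactly. Their poses are not given: they have to be found in the camera images.
- bay_left: Fixed three-sided bay of pale wood on the robot's left. No floor that could be felt (thin grey liner, flush with the desk): things slide straight in. Inside 240 mm wide (its x) and 150 mm deep (its y), walls 8 mm thick and 30 mm high. Origin: centre of the open mouth, at desk level. The mouth faces its -y (towards the other bay); the inside runs from y = 0 to y = +150 mm.
- bay_right: The same bay mirrored, on the robot's right. Origin: centre of its mouth, at desk level. The mouth faces its +y; the inside runs from y = 0 to y = -150 mm.
- sample_brush: Fixed flat brush 154 x 37 x 9 mm that lies along the back wall of one of the two bays (either) and marks it as the brush bay; its far edge is near the wall. Origin: centre of its underside, about 120 mm inside the mouth.
- sample_case: Fixed flat box, clear over white foam, 82 x 58 x 18 mm, lid shut, that lies along the back wall of the other bay and marks it as the box bay. Origin: centre of its underside, about 120 mm inside the mouth, so about 90 mm of depth is free in front of it.
- block: Loose dark walnut rest block 45 (its x) x 85 (its y) x 26 mm, 0.11 kg, lying in the mouth of the left bay with its long side roughly along the mouth. Origin: centre of its underside.
- brush: Loose flat brush on the card between the bays, nearer to the robot than the sample box: 38 (its x) x 159 (its y) x 9 mm, 0.03 kg. Handle (24 mm wide at most) to its +y, bristles to its -y, ferrule 26 mm wide from y = -45 to -19 mm. Origin: centre of its underside. The white card under it is 1.3 mm thick; its edge, a step down, runs lengthwise before the left bay; the right bay stands on the card.
- brush_bristles (a point): End of the loose brush's bristles, on its centre line.
- brush_handle (a point): End of the loose brush's handle, on its centre line.
- case: Loose small white sample box with a clear cover (dark samples show through it), always closed, 52 (its x) x 80 (its y) x 22 mm, 0.05 kg, lying on the same white card, between the bays, beyond the brush. Origin: centre of its underside.
- vial_a: Bystander: glass vial standing beyond the sample box, 22 mm diameter, 56 mm tall. Origin: centre of its underside.
- eraser: Bystander: eraser 23 x 46 x 13 mm lying near the desk's front edge. Origin: centre of its underside.
- pencil: Bystander: pencil 166 mm long (its y), 8 mm thick, lying along the desk's front edge on the right; the bare strip left of the eraser, between the left bay and the desk's front edge (world x = 0.32 m), is free from y = 0.07 to 0.32 m. Origin: centre of its underside.
Not all that is in view belongs to the job. Of the things that look like the block, the largest one is meant.

How it is judged:
By the outcome, as a careful person would: the job done as asked, in the order asked, and still so for the second after the job is handed in, with the robot touching nothing.
It also fails if it takes over 66 s, if anything falls off the work surface, if the arm or the gripper's body presses on something with over 40 N, if the wrist force passes 120 N, or if a joint passes its speed limit or range.

## Working session

There is one attempt and no reset: what is moved stays moved. The work goes in short steps, Python scripts to look and compute and a tool call to move; the robot and the scene stay as the last step left them, time stands still between calls to the robot, and variables do not carry over. Pictures are saved under pics/ and viewed, at most 10 in all, crops included, and the job is handed in when it is done.

Besides the shell and the picture viewer there is one more tool, called after "Emit:" as name(argument=value, ...) on one line, values as JSON. move_arm: Moves the arm, as the interface text tells. Its arguments: {"type":"object","properties":{"jaw":{"type":"array","items":{"type":"number"}},"dp":{"type":"array","items":{"type":"array","items":{"type":"number"}}},"turn":{"type":"array","items":{"type":"array","items":{"type":"number"}}},"force":{"type":"number"}},"required":["jaw","dp","turn"]}

```bash
ls; mkdir -p pics
cat > h.py <<'E'
import numpy as np, cv2
from rig import observe, cams, ticket
def K(n):
    c=cams.calibration(n); f=240/np.tan(np.radians(c["vertical_fov"])/2)
    return f,c["cx"],c["cy"],np.array(c["view"]),c
def ray(n,u,v):
    f,cx,cy,V,c=K(n)
    d=np.array([(u-cx)/f,-(v-cy)/f,-1.]); R=V[:3,:3]; o=-R.T@V[:3,3]
    return o,R.T@d
def at_z(n,u,v,z):
    o,d=ray(n,u,v); return o+d*(z-o[2])/d[2]
def proj(n,p):
    f,cx,cy,V,c=K(n); q=V[:3,:3]@np.array(p)+V[:3,3]
    return cx+f*q[0]/-q[2], cy-f*q[1]/-q[2]
E
python3 - <<'E'
from h import *
np.set_printoptions(precision=3,suppress=True)
for n in("top","side"):
    im,d=cams.get_image(n); cv2.imwrite(f"pics/{n}0.png",im[...,::-1]); np.save(f"{n}_d.npy",d)
    print(n,K(n)[4])
    for q in ("block","brush","case","sample_brush","sample_case","bay_left","bay_right","brush_bristles","brush_handle","eraser","vial_a"):
        r=cams.mark_of(n,q)
        print(q,[(np.round(np.array(x["location"])*[640,480],1),round(x["p"],2),at_z(n,*(np.array(x["location"])*[640,480]),0)) for x in r[:3]])
s=observe(); print(s["position"],s["tool_rot"],s["time_s"])
E
```

```text
pics
top {'vertical_fov': 48.37741215992929, 'cx': 311.73877968717215, 'cy': 236.39368699732105, 'view': array([[-0.009, -1.   , -0.014,  0.075],
       [ 0.996, -0.011,  0.094, -0.557],
       [-0.094, -0.013,  0.996, -0.925],
       [ 0.   ,  0.   ,  0.   ,  1.   ]])}
block [(array([283.2, 270.8]), 0.96, array([0.497, 0.122, 0.   ])), (array([236.7, 209.7]), 0.91, array([0.611, 0.207, 0.   ])), (array([366. , 132.5]), 0.83, array([ 0.753, -0.033,  0.   ]))]
brush [(array([372. , 260.5]), 0.97, array([ 0.515, -0.04 ,  0.   ]))]
case [(array([333.4, 196.3]), 0.8, array([0.633, 0.029, 0.   ])), (array([370.1, 260.8]), 0.69, array([ 0.514, -0.036,  0.   ]))]
sample_brush [(array([470.2, 238.4]), 0.94, array([ 0.553, -0.219,  0.   ]))]
sample_case [(array([175.3, 228.2]), 0.56, array([0.578, 0.32 , 0.   ]))]
bay_left [(array([240., 222.]), 0.82, array([0.588, 0.201, 0.   ])), (array([368.6, 260.3]), 0.61, array([ 0.515, -0.034,  0.   ]))]
bay_right [(array([400.5, 228. ]), 0.73, array([ 0.573, -0.093,  0.   ]))]
brush_bristles [(array([234.7, 207.6]), 0.59, array([0.615, 0.211, 0.   ]))
[... 823 characters left out ...]
array([294.2, 272.4]), 0.56, array([ 0.637,  0.02 , -0.   ]))]
sample_brush [(array([176.8, 222.2]), 0.61, array([ 0.554, -0.221,  0.   ]))]
sample_case [(array([465.9, 261.7]), 0.57, array([0.578, 0.319, 0.   ]))]
bay_left []
bay_right [(array([239.5, 231.4]), 0.74, array([ 0.561, -0.096, -0.   ]))]
brush_bristles [(array([278.4, 243.1]), 0.63, array([ 0.578, -0.019,  0.   ]))]
brush_handle [(array([275.3, 183.4]), 0.82, array([ 0.433, -0.052,  0.   ]))]
eraser [(array([298.6, 166.1]), 0.45, array([ 0.379, -0.013,  0.   ]))]
vial_a [(array([351.9, 341.9]), 0.78, array([0.754, 0.132, 0.   ]))]
[ 0.134 -0.533  0.231] [[ 0.97   0.243  0.   ]
 [ 0.243 -0.97   0.   ]
 [ 0.    -0.    -1.   ]] 1.2
```

View pics/top0.png

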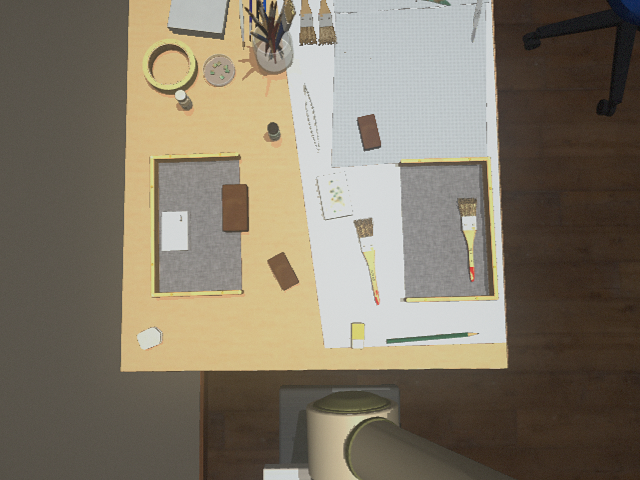

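View pics/side0.png

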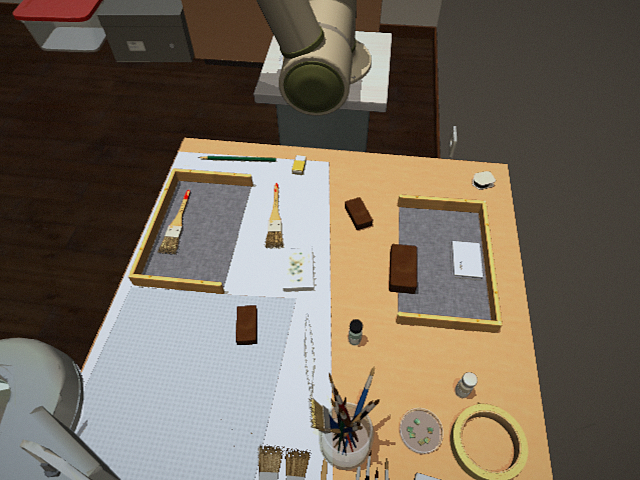

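Run:
```python
from h import *
im=cv2.imread("pics/top0.png")
c=im[110:350,140:500]; c=cv2.resize(c,None,fx=2.2,fy=2.2,interpolation=cv2.INTER_CUBIC); cv2.imwrite("pics/crop0.png",c)
```

```text
(no output)
```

View pics/crop0.png

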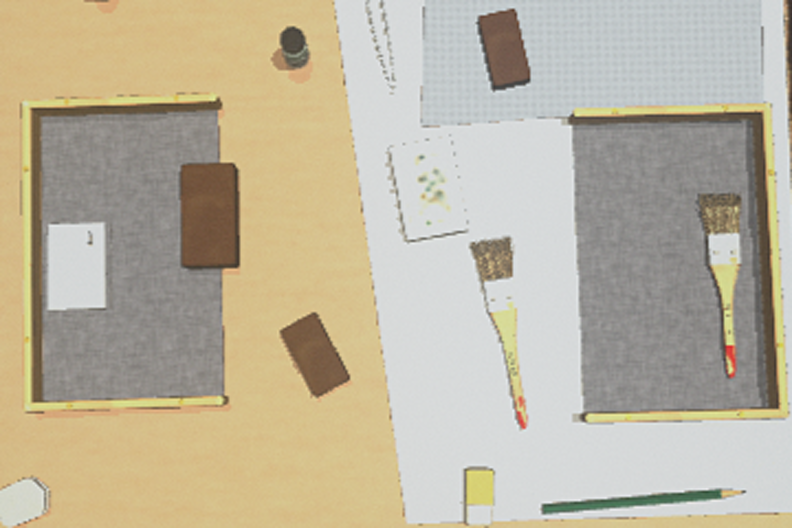

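The left bay (about 196,225) holds the white sample box and the right bay (about 450,230) holds the sample brush. So the box goes left and the brush goes right. Block candidates are (235,208), (283,271) and (369,132). I choose (235,208): it is the largest and lies in the left mouth, and the crop confirms it. The loose box is at (335,196), the loose brush at (370,260), and the vial next to it at (273,131).

```bash
cat >> h.py <<'E'
def pose(n,q,z,near=None,k=0):
    r=cams.outline_of(n,q)
    if near is not None: r=sorted(r,key=lambda x:np.hypot(x["box"][0]*640-near[0],x["box"][1]*480-near[1]))
    if not r: return None
    m=r[0]["mask"]; cs,_=cv2.findContours(m.astype(np.uint8),0,2); c=max(cs,key=cv2.contourArea)[:,0]
    P=np.array([at_z(n,u,v,z)[:2] for u,v in c])
    R=cv2.minAreaRect((P*1000).astype(np.float32)); return r[0]["p"],np.round(R[0]),np.round(R[1]),round(R[2],1),np.round(cv2.boxPoints(R))
E
python3 - <<'E'
from h import *
np.set_printoptions(precision=3,suppress=True)
P={}
for n in("top","side"):
    for q,z,x in (("block",.026,{"top":(235,208),"side":(403,268)}),("case",.022,{"top":(335,196),"side":(298,270)}),("brush",.009,{"top":(370,260),"side":(275,215)}),("sample_case",.018,None),("sample_brush",.009,None)):
        print(n,q,pose(n,q,z,x and x[n]))
print("bayL",[at_z("top",u,v,.03)[:2] for u,v in((150,155),(240,154),(242,292),(152,296))])
print("bayR",[at_z("top",u,v,.03)[:2] for u,v in((402,161),(490,159),(497,299),(406,300))])
print("mouthR",[at_z("top",u,v,0)[:2] for u,v in((401,165),(404,295))],"mouthL",[at_z("top",u,v,0)[:2] for u,v in((240,235),(241,288))])
print("small blk",[at_z("top",u,v,.02)[:2] for u,v in((267,259),(285,252),(299,283),(284,290))])
print("eraser/pencil", at_z("top",387,342,0)[:2],at_z("top",358,322,0)[:2])
E
```

```text
top block (0.88, array([610., 207.]), array([87., 48.]), 0.1, array([[566., 231.],
       [566., 183.],
       [654., 183.],
       [654., 232.]], dtype=float32))
top case (0.78, array([630.,  28.]), array([80., 51.]), 10.6, array([[586.,  46.],
       [596.,  -4.],
       [674.,  11.],
       [665.,  61.]], dtype=float32))
top brush (0.6, array([513., -28.]), array([152.,  33.]), 3.5, array([[436., -16.],
       [438., -49.],
       [590., -40.],
       [588.,  -7.]], dtype=float32))
top sample_case (0.77, array([570., 316.]), array([74., 47.]), 1.0, array([[532., 339.],
       [533., 292.],
       [607., 293.],
       [606., 340.]], dtype=float32))
top sample_brush (0.69, array([ 552., -211.]), array([ 33., 149.]), 88.0, array([[ 477., -225.],
       [ 626., -230.],
       [ 627., -197.],
       [ 478., -192.]], dtype=float32))
side block (0.63, array([620., 206.]), array([97., 46.]), 0.6, array([[571., 229.],
       [572., 183.],
       [669., 184.],
       [668., 230.]], dtype=float32))
side case (0.68, array([643.,  28.]), array([87., 51.]), 9.8, array([[596.,  46.],
       [604
[... 354 characters left out ...]
 [621., 340.],
       [547., 340.]], dtype=float32))
side sample_brush (0.72, array([ 555., -220.]), array([151.,  33.]), 5.3, array([[ 478., -211.],
       [ 481., -244.],
       [ 632., -229.],
       [ 629., -197.]], dtype=float32))
bayL [array([0.708, 0.36 ]), array([0.708, 0.197]), array([0.46 , 0.193]), array([0.454, 0.352])]
bayR [array([ 0.691, -0.094]), array([ 0.693, -0.251]), array([ 0.444, -0.253]), array([ 0.443, -0.095])]
mouthR [array([ 0.691, -0.097]), array([ 0.452, -0.096])] mouthL [array([0.564, 0.201]), array([0.467, 0.199])]
small blk [array([0.518, 0.15 ]), array([0.53 , 0.117]), array([0.475, 0.093]), array([0.463, 0.119])]
eraser/pencil [ 0.368 -0.064] [ 0.404 -0.012]
```

Emit:
move_arm(jaw=[7,7,7,7,7,7,7,7,7,7,7,7], dp=[[0,0,0],[0,0,0],[2,-3.1,0],[2,-3.1,0],[2,-3.1,0],[2,-3.1,0],[2,-3.1,0],[2,-3.1,0],[2,-3.1,0],[2,-3.1,0],[2,-3.1,0],[2,-3.1,0]], turn=[[0,0,0.1226],[0,0,0.1226],[0,0,0],[0,0,0],[0,0,0],[0,0,0],[0,0,0],[0,0,0],[0,0,0],[0,0,0],[0,0,0],[0,0,0]])

```text
time_s: 2.7
position: [0.3342, -0.2217, 0.2315]
tool_rot: [[1.0, 0.0, 0.0], [0.0, -1.0, -0.0], [0.0, 0.0, -1.0]]
ft_force: [0.8, -0.4, 0.7]
grip_width: 0.0698
gripper_force: 0.0
```

Emit:
move_arm(jaw=[7,7,7,7,7,7,7,7,7,7,7,7], dp=[[2.2,-3.4,0.6],[2.2,-3.4,0.6],[2.2,-3.4,0.6],[2.2,-3.4,0.6],[2.2,-3.4,0.6],[2.2,-3.4,0.6],[2.2,-3.4,0.6],[2.2,-3.4,0.6],[2.2,-3.4,0.6],[2.2,-3.4,0.6],[2.2,-3.4,0.6],[2.2,-3.4,0.6]], turn=[[0,0,0],[0,0,0],[0,0,0],[0,0,0],[0,0,0],[0,0,0],[0,0,0],[0,0,0],[0,0,0],[0,0,0],[0,0,0],[0,0,0]])

```text
time_s: 3.7
position: [0.5981, 0.1869, 0.159]
tool_rot: [[1.0, 0.001, 0.0], [0.001, -1.0, -0.0], [0.0, 0.0, -1.0]]
ft_force: [0.5, -0.6, 0.4]
grip_width: 0.0703
gripper_force: 0.0
```

Emit:
move_arm(jaw=[7,7,7,7,7,7,7,3.5,3.5,3.5,3.5,3.5], dp=[[1.2,-2,2.5],[0,0,3.4],[0,0,3.4],[0,0,3],[0,0,2],[0,0,0.9],[0,0,0],[0,0,0],[0,0,0],[0,0,0],[0,0,0],[0,0,0]], turn=[[0,0,0],[0,0,0],[0,0,0],[0,0,0],[0,0,0],[0,0,0],[0,0,0],[0,0,0],[0,0,0],[0,0,0],[0,0,0],[0,0,0]], force=40)

```text
time_s: 4.7
position: [0.6105, 0.205, 0.0094]
tool_rot: [[1.0, 0.001, 0.004], [0.001, -1.0, 0.001], [0.004, -0.001, -1.0]]
ft_force: [0.7, 0.1, 6.5]
grip_width: 0.0441
gripper_force: 43.3
```

Emit:
move_arm(jaw=[3.5,3.5,3.5,3.5,3.5,3.5,3.5,3.5,3.5,3.5,3.5,3.5], dp=[[0,0,-1],[0,0,-2.5],[0,0,-2.5],[0,0,-2],[-3.1,0.4,0],[-3.1,0.4,0],[-3.1,0.4,0],[-3.1,0.4,0],[-3.1,0.4,0],[-3.1,0.4,0],[-3.1,0.4,0],[-3.1,0.4,0]], turn=[[0,0,0],[0,0,0],[0,0,0],[0,0,0],[0,0,0],[0,0,0],[0,0,0],[0,0,0],[0,0,0],[0,0,0],[0,0,0],[0,0,0]])

```text
time_s: 5.7
position: [0.3599, 0.1725, 0.0881]
tool_rot: [[1.0, 0.001, 0.001], [0.001, -1.0, 0.0], [0.001, -0.0, -1.0]]
ft_force: [-0.2, -0.4, -1.0]
grip_width: 0.0439
gripper_force: 42.5
```

Emit:
move_arm(jaw=[3.5,3.5,3.5,3.5,3.5,3.5,3.5,3.5,3.5,3.5,3.5,3.5], dp=[[0,0,0],[0,0,0],[0,0,0],[0,0,0],[0,0,0],[0,0,0],[0,0,0],[0,0,0],[0,0,0],[0,0,0],[0,0,0],[0,0,0]], turn=[[0,0,-0.12],[0,0,-0.12],[0,0,-0.12],[0,0,-0.12],[0,0,-0.12],[0,0,-0.12],[0,0,-0.12],[0,0,-0.12],[0,0,-0.12],[0,0,-0.12],[0,0,-0.12],[0,0,-0.12]])

```text
time_s: 6.7
position: [0.3616, 0.1727, 0.0881]
tool_rot: [[0.124, 0.992, 0.001], [0.992, -0.124, 0.0], [0.0, 0.001, -1.0]]
ft_force: [0.0, 0.0, -1.1]
grip_width: 0.0438
gripper_force: 42.4
```

Emit:
move_arm(jaw=[3.5,3.5,3.5,3.5,3.5,3.5,3.5,6.5,6.5,6.5,6.5,6.5], dp=[[0,0,1],[0,0,2.5],[0,0,2],[0,0,1.2],[0,0,0.7],[0,0,0.4],[0,0,0],[0,0,0],[0,0,0],[0,0,0],[0,0,-1],[0,0,-3]], turn=[[0,0,-0.124],[0,0,0],[0,0,0],[0,0,0],[0,0,0],[0,0,0],[0,0,0],[0,0,0],[0,0,0],[0,0,0],[0,0,0],[0,0,0]])

```text
time_s: 7.7
position: [0.3601, 0.1724, 0.048]
tool_rot: [[0.007, 1.0, -0.006], [1.0, -0.007, -0.001], [-0.001, -0.006, -1.0]]
ft_force: [-0.1, 0.1, 0.1]
grip_width: 0.0651
gripper_force: 0.0
```

Run:
```python
from h import *
np.set_printoptions(precision=4,suppress=True)
im,d=cams.get_image("top")
c=im[205:315,320:420][...,::-1]; c=cv2.resize(c,None,fx=5.4,fy=5.4,interpolation=cv2.INTER_CUBIC); cv2.imwrite("pics/brush1.png",c)
im2,d=cams.get_image("side")
c2=im2[175:255,240:310][...,::-1]; c2=cv2.resize(c2,None,fx=7,fy=7,interpolation=cv2.INTER_CUBIC); cv2.imwrite("pics/brush1s.png",c2)
for n,nr in(("top",(235,208)),): print(pose("top","block",.026,(270,345)))
p0=at_z("top",362.7,219.5,.006);p1=at_z("top",377.7,304.5,.006);f=at_z("top",367.3,243.6,.009)
print(p0,p1,f,np.linalg.norm(p1-p0),np.degrees(np.arctan2(*(p0-p1)[[1,0]])))
```

```text
(0.57, array([379., 135.]), array([14.,  8.]), 18.5, array([[371., 137.],
       [374., 129.],
       [387., 134.],
       [384., 141.]], dtype=float32))
[ 0.5891 -0.0238  0.006 ] [ 0.4352 -0.0478  0.006 ] [ 0.5448 -0.031   0.009 ] 0.15583315598544553 8.891825436408126
```

View pics/brush1.png

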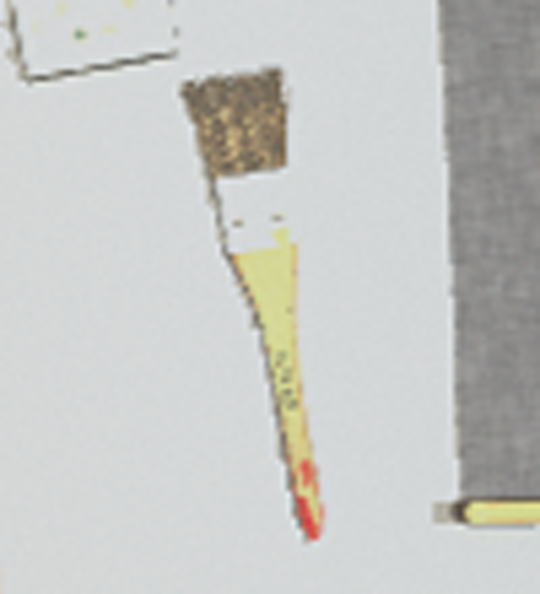

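View pics/brush1s.png

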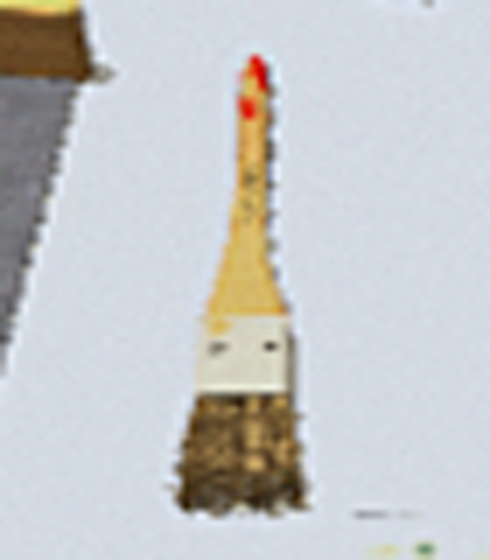

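The brush shows its bristle end at top-pixel (363.5,219), ferrule at (368,244.6) and handle end at (378,305). That puts the ferrule centre near (0.543,-0.032) with a yaw of about 9°, and the measured length of 156 mm fits the 159 mm given.

Emit:
move_arm(jaw=[6.5,5,5,5,5,5,5,5,5,5,5,5], dp=[[0,0,-3],[-2.55,2.3,-0.2],[-2.55,2.3,-0.2],[-2.55,2.3,-0.2],[-2.55,2.3,-0.2],[-2.55,2.3,-0.2],[-2.55,2.3,0],[-2.55,2.3,0],[-2.55,2.3,0],[0,0,0],[0,0,0],[0,0,0]], turn=[[0,0,0],[0,0,0],[0,0,0],[0,0,0],[0,0,0],[0,0,0],[0,0,0],[0,0,0],[0,0,0],[0,0,0.1174],[0,0,0.1174],[0,0,0.1174]], force=20)

```text
time_s: 8.85
position: [0.544, -0.033, 0.0881]
tool_rot: [[0.357, 0.934, -0.002], [0.934, -0.357, 0.0], [-0.0, -0.002, -1.0]]
ft_force: [-0.9, 1.0, -0.5]
grip_width: 0.0504
gripper_force: 0.0
```

Emit:
move_arm(jaw=[4.8,4.8,4.8,4.8,4.8,4.8,4.8,4.8,4.8,4.8], dp=[[0,0,0],[0,0,0],[0,0,0],[0,0,0],[0,0,0],[0,0,0],[0,0,0],[0,0,0],[0,0,0],[0,0,0]], turn=[[0,0,0.1174],[0,0,0.1174],[0,0,0.1174],[0,0,0.1174],[0,0,0.1174],[0,0,0.1174],[0,0,0.1174],[0,0,0.1174],[0,0,0.1174],[0,0,0]])

```text
time_s: 9.68
position: [0.5439, -0.0324, 0.0884]
tool_rot: [[0.989, 0.151, -0.001], [0.151, -0.989, 0.0], [-0.001, -0.001, -1.0]]
ft_force: [-0.6, -0.0, -0.8]
grip_width: 0.0481
gripper_force: 0.0
```

Emit:
move_arm(jaw=[4.8,4.8,4.8,4.8,4.8,4.8,4.8], dp=[[0,0,2],[0,0,3],[0,0,1.8],[0,0,1],[0,0,0.5],[0,0,0.2],[0,0,0]], turn=[[0,0,0],[0,0,0],[0,0,0],[0,0,0],[0,0,0],[0,0,0],[0,0,0]])

```text
time_s: 10.27
position: [0.5444, -0.0325, 0.0046]
tool_rot: [[0.988, 0.156, 0.001], [0.156, -0.988, -0.0], [0.001, 0.0, -1.0]]
ft_force: [1.2, 0.3, -0.3]
grip_width: 0.0477
gripper_force: 0.0
```

Emit:
move_arm(jaw=[2.9,2.9,2.9,2.3,2.3,2.3], dp=[[0,0,0.1],[0,0,0],[0,0,0],[0,0,0],[0,0,0],[0,0,0]], turn=[[0,0,0],[0,0,0],[0,0,0],[0,0,0],[0,0,0],[0,0,0]], force=20)

```text
time_s: 10.77
position: [0.5445, -0.0325, 0.004]
tool_rot: [[0.988, 0.155, 0.001], [0.155, -0.988, -0.0], [0.001, 0.0, -1.0]]
ft_force: [-1.0, 0.7, 6.4]
grip_width: 0.0255
gripper_force: 21.8
```

Emit:
move_arm(jaw=[2.3,2.3,2.3,2.3,2.3,2.3,2.3,2.3,2.3,2.3,2.3,2.3], dp=[[0.2,0.6,0],[0.4,1.3,0],[0.4,1.3,0],[0.4,1.3,0],[0.4,1.3,0],[0.4,1.3,0],[0.4,1.3,0],[0.4,1.3,0],[0.4,1.3,0],[0.4,1,0],[0,0,0],[0,0,0]], turn=[[0,0,0],[0,0,0],[0,0,0],[0,0,0],[0,0,0],[0,0,0],[0,0,0],[0,0,0],[0,0,0],[0,0,0],[0,0,0.07],[0,0,0.07]])

```text
time_s: 11.77
position: [0.6011, -0.1463, 0.004]
tool_rot: [[1.0, 0.012, 0.002], [0.012, -1.0, -0.002], [0.002, 0.002, -1.0]]
ft_force: [0.3, -1.6, 3.4]
grip_width: 0.0253
gripper_force: 21.6
```

Emit:
move_arm(jaw=[3.2,4,4,4,4,4,4.5,5,5,5,5,5], dp=[[0,0,0],[0,0,0],[0,0,0],[0,0,-1],[0,0,-3],[0,0,-4],[1,-2.95,0],[1,-2.95,0],[1,-2.95,0],[1,-2.95,0],[0,0,0],[0,0,0]], turn=[[0,0,0],[0,0,0],[0,0,0],[0,0,0],[0,0,0],[0,0,0],[0,0,0],[0,0,0],[0,0,0],[0,0,0],[0,0,-0.1163],[0,0,-0.1163]])

```text
time_s: 12.77
position: [0.6386, -0.0244, 0.084]
tool_rot: [[0.967, 0.255, 0.0], [0.255, -0.967, 0.0], [0.0, 0.0, -1.0]]
ft_force: [0.1, -0.6, -0.1]
grip_width: 0.0505
gripper_force: 0.0
```

Emit:
move_arm(jaw=[5,5,5,5,5,5,5,5,5,5,5,5], dp=[[0,0,0],[0,0,0],[0,0,0],[0,0,0],[0,0,0],[0,0,0],[0,0,0],[0,0,0],[0,0,0],[0,0,0],[0,0,0],[0,0,0]], turn=[[0,0,-0.12],[0,0,-0.12],[0,0,-0.12],[0,0,-0.12],[0,0,-0.12],[0,0,-0.12],[0,0,-0.12],[0,0,-0.12],[0,0,-0.12],[0,0,-0.12],[0,0,-0.12],[0,0,-0.12]])

```text
time_s: 13.77
position: [0.6384, -0.0263, 0.084]
tool_rot: [[-0.124, 0.992, 0.0], [0.992, 0.124, -0.0], [-0.0, 0.0, -1.0]]
ft_force: [-0.2, 0.1, 0.4]
grip_width: 0.05
gripper_force: 0.0
```

Run:
```python
from h import *
np.set_printoptions(precision=3,suppress=True)
im,d=cams.get_image("top"); ims,_=cams.get_image("side")
cv2.imwrite("pics/s1.png",np.hstack([im[100:360,120:510],ims[130:390,130:520]])[...,::-1])
print(observe()["position"],observe()["tool_rot"])
print(pose("side","case",.022,(298,270)));print(pose("side","brush",.009,(220,215)))
```

```text
[ 0.638 -0.026  0.084] [[-0.12   0.993  0.   ]
 [ 0.993  0.12  -0.   ]
 [-0.     0.    -1.   ]]
(0.59, array([642.,  28.]), array([85., 51.]), 9.9, array([[596.,  46.],
       [605.,  -4.],
       [689.,  11.],
       [680.,  61.]], dtype=float32))
(0.74, array([ 573., -141.]), array([ 30., 153.]), 86.0, array([[ 496., -151.],
       [ 649., -161.],
       [ 651., -132.],
       [ 498., -121.]], dtype=float32))
```

View pics/s1.png

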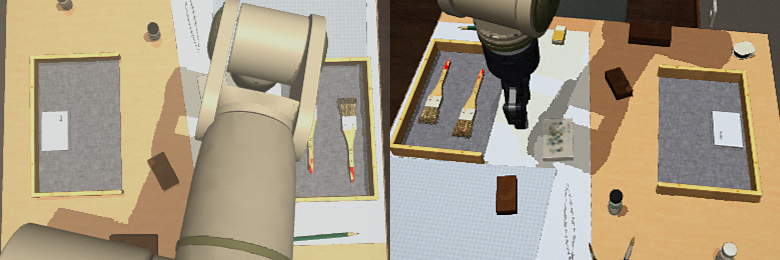

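The side view shows the brush inside the right bay and the box untouched at about (557,140) in the mosaic. Now I lower the fingers behind the box.

Emit:
move_arm(jaw=[5,5,5,5,5,5,5], dp=[[0,0,2],[0,0,3],[0,0,1.5],[0,0,0.8],[0,0,0.5],[0,0,0.2],[0,0,0]], turn=[[0,0,-0.06],[0,0,0],[0,0,0],[0,0,0],[0,0,0],[0,0,0],[0,0,0]])

```text
time_s: 14.55
position: [0.6388, -0.0265, 0.0039]
tool_rot: [[-0.176, 0.984, 0.001], [0.984, 0.176, -0.0], [-0.0, 0.001, -1.0]]
ft_force: [1.1, -0.4, 0.4]
grip_width: 0.0495
gripper_force: 0.0
```

Emit:
move_arm(jaw=[5,5,5,5,5,5,5,5,5,5], dp=[[0.5,0,0],[0.5,0,0],[0.4,0,0],[0.4,0,0],[0.4,0,0],[0.4,0,0],[0.4,0,0],[0.4,0,0],[0.4,0,0],[0.4,0,0]], turn=[[0,0,0],[0,0,0],[0,0,0],[0,0,0],[0,0,0],[0,0,0],[0,0,0],[0,0,0],[0,0,0],[0,0,0]])

```text
time_s: 15.38
position: [0.6309, 0.0152, 0.0033]
tool_rot: [[-0.177, 0.984, 0.0], [0.984, 0.177, -0.0], [-0.0, 0.0, -1.0]]
ft_force: [0.0, -0.2, -0.3]
grip_width: 0.0498
gripper_force: 0.3
```

Run:
```python
from h import *
np.set_printoptions(precision=3,suppress=True)
ims,_=cams.get_image("side")
cv2.imwrite("pics/s2.png",cv2.resize(ims[190:350,210:450],None,fx=3,fy=3)[...,::-1])
print(pose("side","case",.022,(310,270)))
```

```text
(0.66, array([ 571., -175.]), array([277., 170.]), 1.7, array([[ 430.,  -94.],
       [ 435., -264.],
       [ 712., -256.],
       [ 707.,  -86.]], dtype=float32))
```

View pics/s2.png

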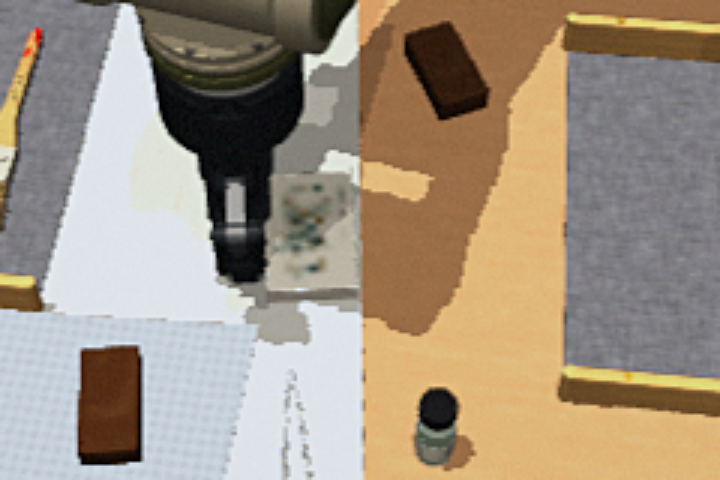

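The box sits flush against both fingers at about (298–329, 250–290) in the side image. I continue the push and straighten it gradually.

Emit:
move_arm(jaw=[5,5,5,5,5,5,5,5,5,5,5,5], dp=[[0.6,0,0],[1,0,0],[1,0,0],[1,0,0],[1,0,0],[1,0,0],[1,0,0],[1,0,0],[1,0,0],[1,0,0],[1,0,0],[0.6,0,0]], turn=[[0,0,0.015],[0,0,0.015],[0,0,0.015],[0,0,0.015],[0,0,0.015],[0,0,0.015],[0,0,0.015],[0,0,0.015],[0,0,0.015],[0,0,0.015],[0,0,0.015],[0,0,0.013]])

```text
time_s: 16.48
position: [0.6201, 0.1273, 0.0032]
tool_rot: [[0.001, 1.0, -0.0], [1.0, -0.001, 0.0], [0.0, -0.0, -1.0]]
ft_force: [0.2, -0.4, 0.1]
grip_width: 0.0502
gripper_force: 0.2
```

Run:
```python
from h import *
np.set_printoptions(precision=3,suppress=True)
ims,_=cams.get_image("side")
cv2.imwrite("pics/s3.png",cv2.resize(ims[190:350,270:510],None,fx=3,fy=3)[...,::-1])
```

```text
(no output)
```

View pics/s3.png

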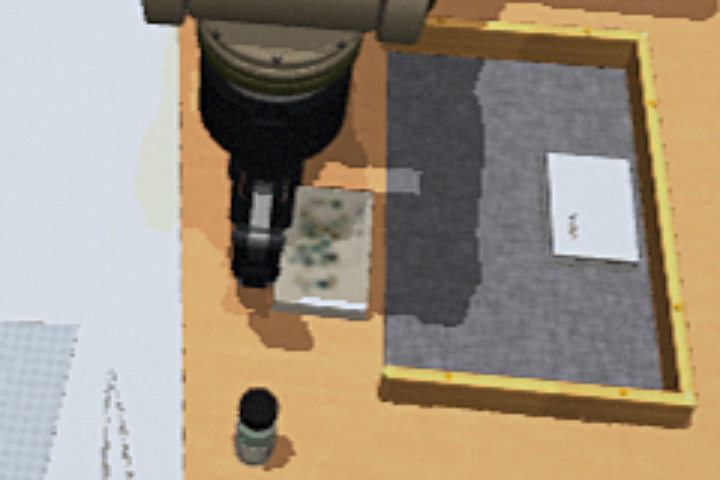

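The box (top about 275–372 × 190–315 in the crop) is straight, flat and off the card, about 1 cm short of the mouth. It needs about 8 cm more.

Emit:
move_arm(jaw=[5,5,5,5,5,5,5,5,5,5,5,5], dp=[[0.5,0,0],[0.9,0,0],[0.9,0,0],[0.9,0,0],[0.9,0,0],[0.9,0,0],[0.9,0,0],[0.8,0,0],[0.6,0,0],[0.4,0,0],[0.2,0,0],[0,0,0]], turn=[[0,0,0],[0,0,0],[0,0,0],[0,0,0],[0,0,0],[0,0,0],[0,0,0],[0,0,0],[0,0,0],[0,0,0],[0,0,0],[0,0,0]])

```text
time_s: 17.53
position: [0.6204, 0.2056, 0.0033]
tool_rot: [[0.0, 1.0, 0.0], [1.0, -0.0, 0.0], [0.0, 0.0, -1.0]]
ft_force: [0.1, -0.6, 0.3]
grip_width: 0.0502
gripper_force: 0.0
```

Emit:
move_arm(jaw=[5,5,5,5,5,5,5,5,5,5,5,5], dp=[[-1,0,0],[-3,0,0],[0,0,-2],[0,0,-4],[0,0,-4],[-4,0,-1],[-4,0,0],[-4,0,0],[-4,0,0],[-4,0,0],[-4,0,0],[-4,0,0]], turn=[[0,0,0],[0,0,0],[0,0,0],[0,0,0],[0,0,0],[0,0,0],[0,0,0],[0,0,0],[0,0,0],[0,0,0],[0,0,0],[0,0,0]])

```text
time_s: 18.53
position: [0.6194, -0.1178, 0.1135]
tool_rot: [[0.001, 1.0, -0.0], [1.0, -0.001, -0.0], [-0.0, -0.0, -1.0]]
ft_force: [0.5, 0.6, 0.3]
grip_width: 0.05
gripper_force: 0.0
```

Run:
```python
from h import *
np.set_printoptions(precision=3,suppress=True)
im,d=cams.get_image("top"); ims,_=cams.get_image("side")
cv2.imwrite("pics/s4.png",np.hstack([im[110:380,120:510],ims[130:400,130:520]])[...,::-1])
print(pose("top","case",.022,(215,205)));print(pose("side","case",.022,(410,275)))
```

```text
(0.67, array([622., 243.]), array([57., 85.]), 87.4, array([[578., 216.],
       [663., 212.],
       [666., 269.],
       [581., 273.]], dtype=float32))
(0.97, array([635., 241.]), array([54., 85.]), 87.9, array([[591., 216.],
       [676., 213.],
       [678., 266.],
       [593., 269.]], dtype=float32))
```

View pics/s4.png

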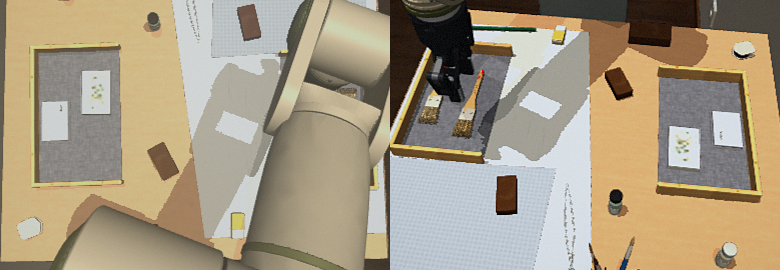

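The box lies flat inside the left bay at (683,145), the brush is inside the right bay at (468,115), and the block is on the front strip at (650,33). The bystanders have not moved and the arm is clear.

```bash
python3 -c "
from rig import ticket
print(ticket.close_job())"
```

```text
the job is handed in; nothing more can be done
None
```

The job is handed in: the walnut block lies flat on the desk's front strip, the brush is fully inside the right (brush) bay, the sample box is fully inside the left (box) bay, and nothing else was moved.

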